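# Pack the ripe-cheese assortment box

## Robot

A 6-joint arm with a two-finger parallel gripper is mounted at the origin on the work surface. World frame = base frame: x ahead of the robot, y to its left, z up, the work surface at z = 0. Lengths are in m, angles in degrees, forces in N, time in s.
With the tool pointing down it reaches from about 0.375 to 0.9 m from the base axis. Payload 3.1 kg.
Tool frame: the origin (TCP) lies at the very end of the fingers, on their centre line; the grasp point (between the pads) lies 19 mm behind it (bot.hold_point_z is the z of the grasp point in the tool frame, in m); z points along the fingers, y is the direction in which the jaws open and shut (so a half turn about z gives the same grasp; the last joint's range is limited). The gripper opens to 87 mm and grips with 3 to 60 N. Pads are 19 mm wide; open, the fingers measure 117 mm over their backs; the gripper's body (75 mm by 190 mm) begins 51 mm behind the grasp point.
Start: joints at [-84.253, 30.224, 82.088, -0, 67.689, -10.227], TCP at [0.172, -0.601, 0.223] pointing down, gripper open.
Joint ranges: [-176.69, 176.69], [-43.24, 126.21], [12.49, 139.97], [-82, 262], [0, 151.66], [-163.58, 163.58]. Speed limits (degrees/s): [159.86, 159.86, 180, 180, 180, 180].

## Interface

Orientations are given as a 3x3 rotation matrix whose columns are the frame's x, y, z axes.
In Python, from rig import bot gives the robot as it stands.
- The arm moves only by the tool servo_tool, never from a script. Its argument "increments" is a list of rows, each a list of 3 entries, a list of its own where there are three numbers: the closure, from 0 (fully open) to 1 (shut), then the shift along the tool's x, y, z in mm, then the turn about the tool's z in degrees. In form: [[claw, [x, y, z], turn], ...]. A call has 1 to 5 rows; each row shifts and turns the commanded pose from where the row before left it, along the tool's axes as they then stand; what a row does not reach is not made up. A row lasts 1/8 s, in which the tool goes at most 62.5 mm and 10.7 degrees, less where a joint would pass 70% of its speed; a pose out of reach is approached as far as the arm can. A call with a gripper value outside its range is refused whole. The fingers move at their own pace and stop on an object; the grip force is fixed at half the most. Time passes only in rows, so rows that do not move let the fingers close. It gives the time, the measured TCP pose, the force and the opening at its end, in the units of the state.
- bot.read_state(): the state, without advancing time (a new reading comes with each control period).
- bot.capture(name): name is "scene" or "top" or "wrist"; returns (picture, depth): 420x560x3 uint8, blue, green, red; 420x560 float32, m along the optical axis (not along the pixel's ray), 0 where there is no reading.
- bot.camera_info(name): a dict with "K" (3x3 intrinsics, pixels), "R" (3x3) and "t" (3): a world point X has camera coordinates R X + t; the wrist camera has in their place "mount" (4x4, takes a point from camera to tool coordinates, whose origin is the TCP and whose axes are the flange's). Camera axes: x right, y down, z forward; pixel columns grow to the right and rows downward; lengths in m; the calibration is good to about 2 mm. A picture is of the moment at which its call begins: read the wrist's pose just before it. camera_info takes no time and is no camera call.
- bot.hand_in(): hands the job in, once; it reports no verdict.
Trained networks look in the newest picture that a camera, given by its name, has taken for a name from the list of things; names that differ only in an ending like _2 or _b are one class to them, and where a whole thing is asked for, a point or a joint stands for the part that bears it (a point fixed in the world has none). Each returns a list of dicts, best first, with "p" (0 to 1); they miss things now and then, are a little off and sometimes report something else, mostly with a low value. They report only what shows in the picture. A call takes as long as a camera call. They do not tell look-alikes from the thing itself.
- bot.find_in(camera, thing): "bbox" ([left, top, right, bottom] in pixels, round what is visible of it).
- bot.trace(camera, thing): "region" (420x560 bool, what is visible of it) and "bbox" ([left, top, right, bottom] in pixels, round what is visible of it).
The state is a dict: "time_s": time; "joint_positions": joint angles; "qvel": joint speeds; "tau": joint torques, N m; "position": TCP position; "tcp_rot": TCP orientation; "force": force on the tool from outside, world axes, zero at the start; "moment": the same for the moment, N m; "opening": opening from 0.0 (shut) to 1.0 (fully open).
Only numpy, scipy, OpenCV 4.12 (cv2) and the standard library are available. Lean on these libraries where they do the work, as an engineer would, in place of code of your own. Each camera call takes 0.05 s, during which the arm holds its last target.

## Task

Pack the assortment box on the cellar bench: put the four ripe cheeses with the blue-grey rind into it, each upright and fully down in the insert cut to its own shape (wide drum, slim cork, log and pyramid). Set each one down gently, without dropping it, and leave the two young white cheeses where they are.

Things in the scene. Friction and masses are not known exactly. Their poses are not given: they have to be found in the camera images.
- ripe_drum_mid (a point): Ripe cheese, mottled blue-grey rind: upright cylinder, 64 mm across, 46 mm high, about 150 g. Point: its centre, half-way up; own z up when upright. Starts upright on the bench, like all the cheeses.
- ripe_cork_mid (a point): Ripe cheese, mottled blue-grey rind: slim, tall upright cylinder, 44 mm across, 54 mm high, about 85 g. Point: its centre, half-way up; own z up when upright.
- ripe_log_mid (a point): Ripe cheese, mottled blue-grey rind: log lying down, 84 mm long along its own x, 44 mm across and 44 mm high, on a small flat foot so it does not roll, about 130 g. Point: its centre, half-way up; own z up when upright (foot down). Grip it across, along its own y.
- ripe_pyramid_mid (a point): Ripe cheese, mottled blue-grey rind: square pyramid with its top cut off, 62 mm square at the base, 46 mm square at the top, 50 mm high (54 mm wide half-way up), sides square to its own x and y, about 150 g. Point: its centre, half-way up; own z up when upright.
- young_drum_mid (a point): Young cheese, creamy WHITE, otherwise the same as the ripe drum (64 mm across, 46 mm high): stays where it is. Point: its centre, half-way up; own z up when upright.
- young_pyramid_mid (a point): Young cheese, creamy WHITE, otherwise the same as the ripe pyramid (62 mm base, 50 mm high): stays where it is. Point: its centre, half-way up; own z up when upright.
- insert_drum_floor (a point): Insert for the drum: brown moulded-card tray, 110 mm square, with a round recess 80 mm across, 7 mm deep, white paper on its floor. Point: centre of the recess floor, 10 mm above the bench; own z up, x and y along the insert's sides. Four such inserts fill, two by two in any arrangement, one shallow wooden box, 232 mm square, fixed, turned by up to 0.2 rad.
- insert_cork_floor (a point): Insert for the cork-shaped cheese: the same tray with a smaller round recess, 60 mm across, 7 mm deep. Point: centre of the recess floor, 10 mm above the bench; own z up, x and y along the insert's sides. Neighbouring recess centres are 111 mm apart.
- insert_log_floor (a point): Insert for the log: the same tray with an oblong recess, 100 mm (along own x) by 60 mm (along own y), 7 mm deep. Point: centre of the recess floor, 10 mm above the bench; own z up, x and y along the insert's sides. Insert rims stand 17 mm and the box's walls 18 mm above the bench: fingers that hold a cheese by its upper part clear them when it is set down.
- insert_pyramid_floor (a point): Insert for the pyramid: the same tray with a square recess, 78 by 78 mm, 7 mm deep. Point: centre of the recess floor, 10 mm above the bench; own z up, x and y along the insert's sides. Not for the box: a yellow waxed cheese (60 mm across, 38 high) and a blue upturned mould (70 across, 50 high), standing among the cheeses. All there is under 55 mm high, centres 95 mm or more apart.
Things that resemble listed ones, but are neither listed nor needed, are in the scene too. What is shaped like the part that bears ripe_pyramid_mid but pink is not meant.

How it is judged:
By the outcome, as a careful person would: the job done as asked, in the order asked, and still so for the second after the job is handed in, with the robot touching nothing.
It also fails if it takes over 112 s, if anything falls off the work surface, if the arm or the gripper's body presses on something with over 40 N, if the wrist force passes 120 N, or if a joint passes its speed limit or range.

## Working session

There is one attempt and no reset: what is moved stays moved. The work goes in short steps, Python scripts to look and compute and a tool call to move; the robot and the scene stay as the last step left them, time stands still between calls to the robot, and variables do not carry over. Pictures are saved under pics/ and viewed, and the job is handed in when it is done.

Besides the shell and the picture viewer there is one more tool, called after "Emit:" as name([rows], argument=value, ...), one row to a line, values as JSON. servo_tool: Moves the arm, as the interface text tells. Its arguments: {"type":"object","properties":{"increments":{"type":"array","items":{"type":"array"}}},"required":["increments"]}

```bash
ls; mkdir -p pics; python3 - <<'E'
from rig import bot
import cv2,numpy as np
s=bot.read_state();print(s['time_s'],s['position'],s['tcp_rot'],s['opening'],bot.hold_point_z)
for n in ("top","scene"):
    im,d=bot.capture(n);cv2.imwrite(f"pics/{n}0.png",im);np.save(f"pics/{n}0.npy",d)
    c=bot.camera_info(n);print(n,c)
print(bot.camera_info("wrist"))
E
```

```text
pics
0.0 [ 0.17194071 -0.60011397  0.22154884] [[ 9.61390546e-01  2.75187525e-01 -2.11620588e-04]
 [ 2.75187318e-01 -9.61388139e-01  2.18791462e-03]
 [ 3.98637287e-04 -2.16167573e-03 -9.99997584e-01]] 0.995921112866827 -0.0187
top {'K': array([[518.17411734,   0.        , 271.46565619],
       [  0.        , 518.17411734, 214.90797961],
       [  0.        ,   0.        ,   1.        ]]), 'R': array([[ 0.00849609, -0.99984932, -0.01513757],
       [-0.99800173, -0.00753057, -0.06273626],
       [ 0.06261281,  0.01564033, -0.99791533]]), 't': array([-0.01585473,  0.48278209,  1.10764904])}
scene {'K': array([[481.46642228,   0.        , 275.21140847],
       [  0.        , 481.46642228, 214.73811848],
       [  0.        ,   0.        ,   1.        ]]), 'R': array([[ 0.88085657,  0.4732185 ,  0.01248815],
       [ 0.33515248, -0.60479359, -0.72242475],
       [-0.334312  ,  0.64053803, -0.69133676]]), 't': array([-0.41184117, -0.14065858,  1.42812193])}
{'K': array([[313.7616261 ,   0.        , 279.79556342],
       [  0.        , 313.7616261 , 207.72878061],
       [  0.        ,   0.        ,   1.        ]]), 'mount': array([[ 2.65721022e-04, -9.66737665e-01, -2.55769849e-01,
         6.94696642e-02],
       [ 9.99999906e-01,  1.68964371e-04,  4.00269131e-04,
         3.50060921e-04],
       [-3.43739254e-04, -2.55769931e-01,  9.66737619e-01,
        -1.60703507e-01],
       [ 0.00000000e+00,  0.00000000e+00,  0.00000000e+00,
         1.00000000e+00]])}
```

View pics/top0.png

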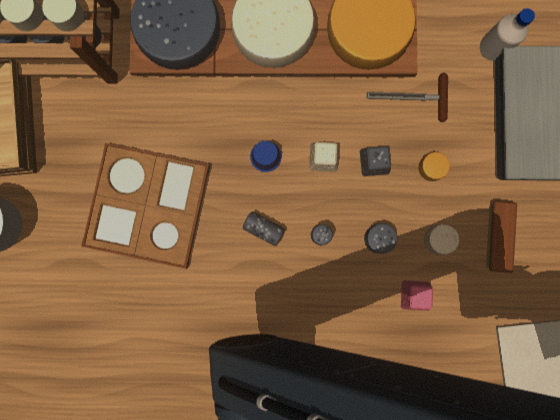

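View pics/scene0.png

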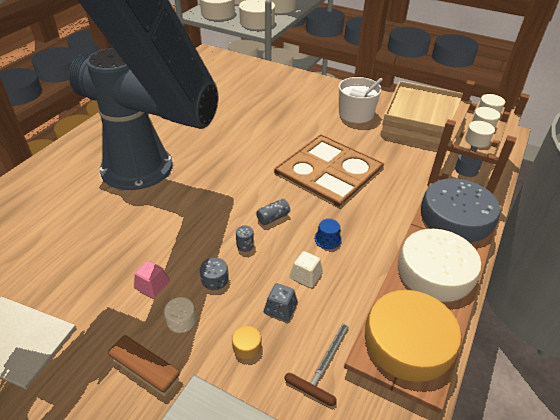

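The top view shows:
- **Ripe cheeses:** log (264,228), cork (321,234), ripe drum (381,238) and ripe pyramid (376,160).
- **Look-alikes:** young drum in shadow (443,239), young pyramid (325,155), pink pyramid (417,295), blue mould (265,155), yellow cheese (435,165), and large dark wheel (175,25).
- **Box:** around (147,205), with the drum recess (127,176), log (176,187), pyramid (116,225) and cork (165,236).

I choose the dark mottled ones.

```bash
cat > h.py <<'E'
from rig import bot
import cv2,numpy as np
def camT(n,s=None):
    c=bot.camera_info(n)
    if n!="wrist": return c["K"],c["R"].T,-c["R"].T@c["t"]
    M=c["mount"];R=np.array(s["tcp_rot"]);p=np.array(s["position"])
    return c["K"],R@M[:3,:3],R@M[:3,3]+p
def cloud(n,d,s=None):
    K,R,o=camT(n,s)
    v,u=np.mgrid[0:d.shape[0],0:d.shape[1]]
    P=np.stack([(u-K[0,2])/K[0,0]*d,(v-K[1,2])/K[1,1]*d,d],-1)
    return P@R.T+o
def plane(n,uv,z,s=None):
    K,R,o=camT(n,s)
    uv=np.atleast_2d(uv).astype(float)
    r=np.c_[(uv[:,0]-K[0,2])/K[0,0],(uv[:,1]-K[1,2])/K[1,1],np.ones(len(uv))]@R.T
    return (o+r*((z-o[2])/r[:,2:]))[:,:2]
def proj(n,X,s=None):
    K,R,o=camT(n,s)
    c=(np.atleast_2d(X)-o)@R
    q=c@K.T
    return q[:,:2]/q[:,2:]
E
python3 - <<'E'
from h import *
im,d=bot.capture("top");W=cloud("top",d)
cv2.imwrite("pics/crop1.png",cv2.resize(im[120:320,70:480],None,fx=1.9,fy=1.9,interpolation=cv2.INTER_CUBIC))
H={'drum':.046,'cork':.054,'log':.044,'pyramid':.05}
for n in ['ripe_drum_mid','ripe_cork_mid','ripe_log_mid','ripe_pyramid_mid','young_drum_mid','young_pyramid_mid']:
    h=H[n.split('_')[1]]
    for r in bot.trace("top",n)[:3]:
        m=r['region']; P=W[m&(d>0)]; t=P[P[:,2]>h-.012]
        print(n,round(r['p'],2),np.round(r['bbox']),'mean',P.mean(0).round(4),'top',t.mean(0).round(4) if len(t) else None,len(t), P[:,2].max().round(3),end=' ')
        if len(t)>10: print(cv2.minAreaRect((t[:,:2]*1000).astype(np.float32)))
        else: print()
for n in ['drum','cork','log','pyramid']:
    for r in bot.find_in("top",f"insert_{n}_floor")[:3]: print(n,round(r['p'],2),np.round(r['bbox']))
# white recess regions
sub=im.copy();g=(im.min(2)>140).astype(np.uint8);g[:,:75]=0;g[:,215:]=0;g[:140]=0;g[275:]=0
k,l,st,c=cv2.connectedComponentsWithStats(g)
for i in range(1,k):
    if st[i,4]>150:
        v,u=np.nonzero(l==i);xy=plane("top",np.c_[u,v],.01)
        print(c[i],st[i],xy.mean(0).round(4),cv2.minAreaRect((xy*1000).astype(np.float32)), W[l==i][:,2].mean())
print('bench z',W[260:270,270:300,2].mean())
E
```

```text
ripe_drum_mid 0.84 [365. 224. 395. 251.] mean [ 0.4349 -0.2419  0.0417] top [ 0.4353 -0.2433  0.0456] 730 0.052 ((434.5105285644531, -243.7449951171875), (61.24089431762695, 63.20903015136719), 89.55582427978516)
ripe_cork_mid 0.53 [308. 144. 339. 172.] mean [ 0.6076 -0.1221  0.0382] top [ 0.6126 -0.1248  0.0491] 507 0.056 ((612.7518920898438, -124.27293395996094), (48.676815032958984, 48.93076705932617), 89.32391357421875)
ripe_log_mid 0.69 [243. 211. 284. 246.] mean [0.454  0.0052 0.0371] top [0.4544 0.0054 0.0404] 704 0.05 ((454.77081298828125, 5.521293640136719), (83.94429016113281, 40.9236946105957), 61.90802764892578)
ripe_pyramid_mid 0.92 [360. 145. 388. 176.] mean [ 0.5989 -0.2318  0.0381] top [ 0.6034 -0.2356  0.0487] 545 0.055 ((604.4105224609375, -236.4912567138672), (49.43852615356445, 49.976688385009766), 4.633597373962402)
ripe_pyramid_mid 0.84 [403. 279. 436. 304.] mean [ 0.3161 -0.3167  0.0375] top [ 0.3141 -0.3218  0.0487] 581 0.056 ((313.40985107421875, -323.0835266113281), (50.297428131103516, 49.77144241333008), 87.6091537475586)
young_drum_mid 0.65 [426. 225. 462
[... 650 characters left out ...]
 306.7132873535156), (72.56788635253906, 72.706298828125), 45.94437026977539) 0.014352476953109872
[175.93947858 185.5716946 ] [ 160  163   33   46 1074] [0.546  0.1979] ((546.4022827148438, 197.76751708984375), (54.89643859863281, 94.8230209350586), 78.70104217529297) 0.014801099056943925
[115.50985663 224.65412186] [  96  205   40   40 1116] [0.4593 0.3285] ((459.5047607421875, 328.467529296875), (73.27494049072266, 73.05049896240234), 78.49967956542969) 0.015608334365795765
[164.98214286 235.03968254] [153 223  25  25 504] [0.4375 0.2197] ((437.658935546875, 219.63035583496094), (52.25071716308594, 52.60654830932617), 0.48604780435562134) 0.01296708951136865
bench z 0.00010923421592208715
```

View pics/crop1.png

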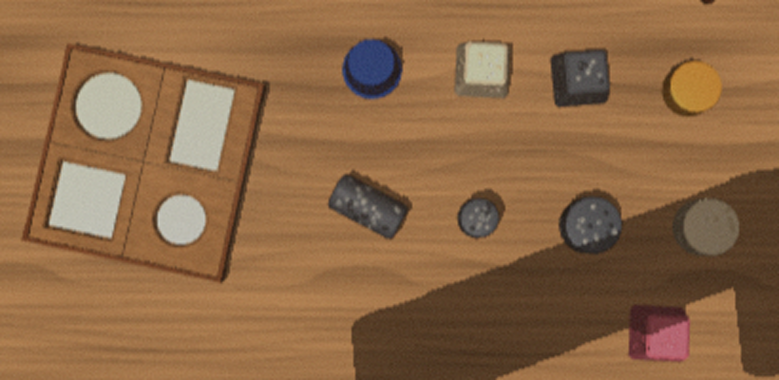

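The close crop confirms the choice: the mottled dark drum, cork, log and pyramid. The young drum at crop (707,227) is plain grey-white in shadow, and the pink pyramid is at crop (660,333). The tracer mistook the young pyramid for the cork, so I'll locate the cork from depth.

```bash
cat >> h.py <<'E'
def go(x,y,z,yaw,start=None,slack=1.0):
    "print rows (mm,deg) from measured (or given x,y,z,yaw) pose to target"
    s=bot.read_state();R=np.array(s["tcp_rot"]);p=np.array(s["position"])
    y0=np.degrees(np.arctan2(R[1,0],R[0,0]))
    if start is not None: p=np.array(start[:3]);y0=start[3]
    D=(np.array([x,y,z])-p)*1000; t=(y0-yaw+180)%360-180
    n=int(max(np.ceil(np.linalg.norm(D)/(60*slack)),np.ceil(abs(t)/10.5),1))
    rows=[]
    for i in range(n):
        a=np.radians(y0-t*i/n);X=np.array([np.cos(a),np.sin(a)]);Y=np.array([np.sin(a),-np.cos(a)])
        d=D/n; rows.append([[round(float(d[:2]@X),1),round(float(d[:2]@Y),1),round(float(-d[2]),1)],round(float(t/n),1)])
    for r in rows: print(r)
E
python3 - <<'E'
from h import *
d=np.load("pics/top0.npy");W=cloud("top",d)
def top(x,y,h,r=.045):
    m=(d>0)&(np.hypot(W[...,0]-x,W[...,1]-y)<r)&(W[...,2]>h-.010)
    P=W[m];return P.mean(0).round(4),len(P),cv2.minAreaRect((P[:,:2]*1000).astype(np.float32))
print('cork',top(.44,-.12,.054)); print('drum',top(.434,-.244,.046));print('log',top(.454,.005,.044,.05));print('pyr',top(.604,-.236,.05))
c=np.array([[568.2,306.7],[546.0,197.9],[459.3,328.5],[437.5,219.7]]);l=np.array([[1,1],[1,-1],[-1,1],[-1,-1]])*55.5
a=c-c.mean(0);th=np.arctan2((l[:,0]*a[:,1]-l[:,1]*a[:,0]).sum(),(l*a).sum());R=np.array([[np.cos(th),-np.sin(th)],[np.sin(th),np.cos(th)]])
print(np.degrees(th),c.mean(0),(l@R.T+c.mean(0)).round(1))
go(.4345,-.2435,.16,0)
E
```

```text
cork (array([ 0.4419, -0.1178,  0.0534]), 341, ((441.6158447265625, -118.51438903808594), (41.99498748779297, 42.173587799072266), 0.2709924280643463))
drum (array([ 0.4353, -0.2434,  0.0456]), 732, ((434.4261779785156, -243.47927856445312), (61.00159454345703, 63.12554931640625), 89.90912628173828))
log (array([0.4541, 0.0054, 0.041 ]), 659, ((453.77496337890625, 5.987873077392578), (83.70295715332031, 39.74833679199219), 61.589378356933594))
pyr (array([ 0.6037, -0.2363,  0.0488]), 524, ((604.3834838867188, -237.07806396484375), (48.640987396240234, 49.335636138916016), 5.913471698760986))
-11.385901376084881 [502.75 263.2 ] [[568.1 306.7]
 [546.2 197.8]
 [459.3 328.6]
 [437.4 219.7]]
[[43.8, -33.9, 7.8], 2.0]
[[42.6, -35.4, 7.8], 2.0]
[[41.4, -36.9, 7.8], 2.0]
[[40.1, -38.3, 7.8], 2.0]
[[38.7, -39.7, 7.8], 2.0]
[[37.3, -41.0, 7.8], 2.0]
[[35.8, -42.3, 7.8], 2.0]
[[34.3, -43.5, 7.8], 2.0]
```

Emit:
servo_tool([
  [0,[44,-34,8],2],
  [0,[43,-35,8],2],
  [0,[41,-37,8],2],
  [0,[40,-38,8],2],
  [0,[39,-40,8],2],
])

```text
time_s: 1.27
position: [0.3376, -0.3765, 0.1827]
tcp_rot: [[0.995, 0.102, 0.001], [0.102, -0.995, -0.001], [0.001, 0.001, -1.0]]
force: [0.4, -0.6, -0.1]
opening: 1.0
```

Emit:
servo_tool([
  [0,[37,-41,8],2],
  [0,[36,-42,8],2],
  [0,[34,-44,8],2],
  [0,[0,0,0],0],
  [0,[0,0,0],0],
])

```text
time_s: 1.9
position: [0.4348, -0.2439, 0.1587]
tcp_rot: [[1.0, 0.001, 0.0], [0.001, -1.0, -0.001], [0.0, 0.001, -1.0]]
force: [-0.1, -0.5, 0.0]
opening: 0.998
```

```bash
cat >> h.py <<'E'
def look(name,x=None,y=None,h=None,r=.045,tag="w"):
    s=bot.read_state();im,d=bot.capture("wrist");cv2.imwrite(f"pics/{tag}.png",im);W=cloud("wrist",d,s)
    R=s["tcp_rot"];print('t',s['time_s'],'pos',s['position'].round(4),'yaw',np.degrees(np.arctan2(R[1,0],R[0,0])).round(2),'open',round(s['opening'],3))
    if h:
        m=(d>0)&(np.hypot(W[...,0]-x,W[...,1]-y)<r)&(W[...,2]>h-.010)&(W[...,2]<h+.01);P=W[m]
        if len(P)>20: print(P.mean(0).round(4),len(P),cv2.minAreaRect((P[:,:2]*1000).astype(np.float32)))
    return im,d,W
E
python3 - <<'E'
from h import *
look("wrist",.4345,-.2435,.046,tag="w1")
s=bot.read_state();print(s['force'])
go(.4345,-.2435,.05,0)
E
```

```text
t 1.9 pos [ 0.4348 -0.2439  0.1587] yaw 0.04 open 0.998
[ 0.4393 -0.2436  0.0442] 3680 ((437.9627380371094, -243.83795166015625), (62.329925537109375, 61.923519134521484), 88.5169677734375)
[ 0.34834287 -0.40350299 -0.08803058]
[[-0.0, -0.5, 54.4], -0.0]
[[-0.0, -0.5, 54.4], -0.0]
```

View pics/w1.png

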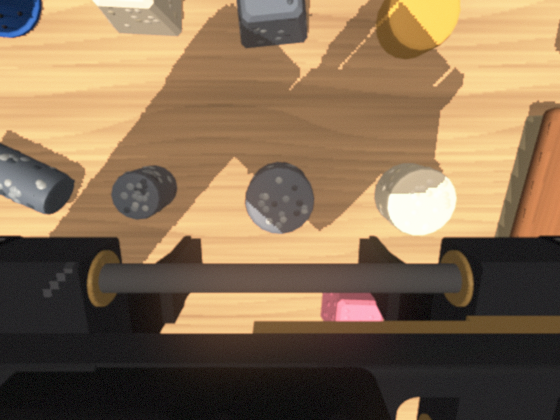

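The wrist view shows the dark mottled drum at (280,197), between the jaws. The white young drum is at (417,200), and the cork at (140,192). Descending.

Emit:
servo_tool([
  [0,[2,0,50],0],
  [0,[0,0,50],0],
  [0,[0,0,30],0],
  [0,[0,0,12],0],
  [0,[0,0,0],0],
])

```text
time_s: 2.58
position: [0.4362, -0.2445, 0.0164]
tcp_rot: [[1.0, -0.002, -0.0], [-0.002, -1.0, 0.0], [-0.0, -0.0, -1.0]]
force: [0.1, -0.2, -0.5]
opening: 0.997
```

Emit:
servo_tool([
  [1,[0,0,0],0],
  [1,[0,0,0],0],
  [1,[0,0,0],0],
  [1,[0,0,0],0],
  [1,[0,0,0],0],
])

```text
time_s: 3.2
position: [0.437, -0.2437, 0.0174]
tcp_rot: [[1.0, -0.0, 0.001], [-0.0, -1.0, -0.001], [0.001, 0.001, -1.0]]
force: [-0.9, 0.8, 6.0]
opening: 0.729
```

Emit:
servo_tool([
  [1,[0,0,0],0],
  [1,[0,0,-20],0],
  [1,[0,0,-40],0],
  [1,[0,0,-50],0],
  [1,[0,0,-20],0],
])

```text
time_s: 3.82
position: [0.4375, -0.244, 0.1491]
tcp_rot: [[1.0, -0.0, 0.003], [-0.0, -1.0, -0.003], [0.003, 0.003, -1.0]]
force: [0.3, -0.2, -1.0]
opening: 0.727
```

```bash
python3 - <<'E'
from h import *
look("wrist",tag="w2")
s=bot.read_state();print(s['force'])
go(.568,.3067,.145,0)
E
```

```text
t 3.825 pos [ 0.4375 -0.244   0.1491] yaw -0.01 open 0.727
[ 0.33982167 -0.9885559   0.36563462]
[[13.0, -55.1, 0.5], -0.0]
[[13.0, -55.1, 0.5], -0.0]
[[13.0, -55.1, 0.5], -0.0]
[[13.0, -55.1, 0.5], -0.0]
[[13.0, -55.1, 0.5], -0.0]
[[13.0, -55.1, 0.5], -0.0]
[[13.0, -55.1, 0.5], -0.0]
[[13.0, -55.1, 0.5], -0.0]
[[13.0, -55.1, 0.5], -0.0]
[[13.0, -55.1, 0.5], -0.0]
```

View pics/w2.png

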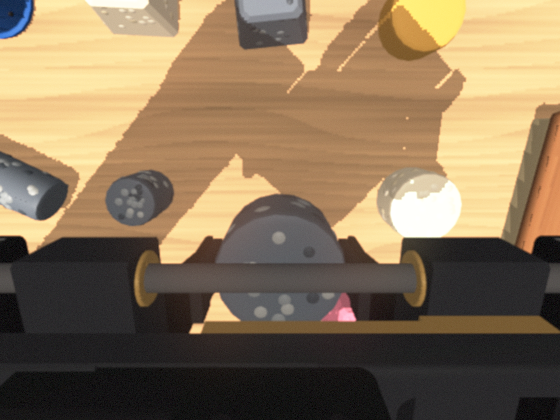

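The drum is held upright, seen at (280,265). Carrying it to its recess.

Emit:
servo_tool([
  [1,[8,-35,0],0],
  [1,[13,-55,0],0],
  [1,[13,-55,0],0],
  [1,[13,-55,0],0],
  [1,[13,-55,0],0],
])

```text
time_s: 4.5
position: [0.4963, 0.0134, 0.1457]
tcp_rot: [[1.0, -0.001, -0.001], [-0.001, -1.0, 0.0], [-0.001, -0.0, -1.0]]
force: [1.2, -0.9, -1.4]
opening: 0.728
```

Emit:
servo_tool([
  [1,[13,-55,0],0],
  [1,[13,-55,0],0],
  [1,[13,-55,0],0],
  [1,[13,-55,0],0],
  [1,[13,-55,0],0],
])

```text
time_s: 5.12
position: [0.5611, 0.2882, 0.1451]
tcp_rot: [[1.0, -0.0, -0.002], [-0.0, -1.0, -0.001], [-0.002, 0.001, -1.0]]
force: [1.1, -0.9, -0.8]
opening: 0.731
```

Emit:
servo_tool([
  [1,[5,-20,0],0],
  [1,[0,0,0],0],
  [1,[0,0,0],0],
])

```text
time_s: 5.5
position: [0.5659, 0.3047, 0.1457]
tcp_rot: [[1.0, -0.001, -0.003], [-0.001, -1.0, -0.002], [-0.003, 0.002, -1.0]]
force: [0.0, -0.1, -0.1]
opening: 0.727
```

```bash
cat >> h.py <<'E'
def box(im,d,W,z=.01):
    "white recess patches in wrist image, back-projected on z"
    s=bot.read_state()
    g=((im.min(2)>120)&(im.max(2).astype(int)-im.min(2)<70)).astype(np.uint8)
    k,l,st,c=cv2.connectedComponentsWithStats(g)
    for i in range(1,k):
        if st[i,4]>400:
            v,u=np.nonzero(l==i);xy=plane("wrist",np.c_[u,v],z,s)
            print('patch px',c[i].round(),st[i][:5],xy.mean(0).round(4),cv2.minAreaRect((xy*1000).astype(np.float32)))
E
python3 - <<'E'
from h import *
a=look("wrist",tag="w3");box(*a)
go(.568,.3067,.04,0)
E
```

```text
t 5.5 pos [0.5659 0.3047 0.1457] yaw -0.08 open 0.727
patch px [275. 180.] [ 237  154   79   56 2921] [0.5843 0.3084] ((583.264892578125, 308.447509765625), (51.32895278930664, 76.23341369628906), 3.202110767364502)
patch px [388. 211.] [ 352  162   77  102 5078] [0.5533 0.1976] ((548.70458984375, 199.00857543945312), (56.99427795410156, 97.01380157470703), 78.48750305175781)
patch px [274. 296.] [237 293  76   8 490] [0.4605 0.3103] ((459.7438659667969, 309.650634765625), (79.39618682861328, 8.292094230651855), 89.83647918701172)
patch px [339. 307.] [318 292  38  30 650] [0.4474 0.2402] ((446.9836120605469, 243.09451293945312), (44.58906555175781, 30.875707626342773), 17.88385581970215)
patch px [263. 315.] [ 216  297  112   25 1002] [0.438  0.3222] ((438.7984619140625, 313.001953125), (118.34748840332031, 28.330657958984375), 83.40855407714844)
[[0.9, -1.1, 53.0], -0.1]
[[0.9, -1.1, 53.0], -0.1]
```

View pics/w3.png

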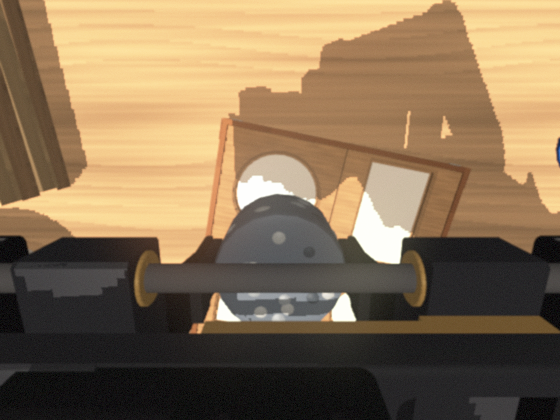

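The held drum is centred at (280,265), and its recess shows at about (276,190). Wrist and top measurements agree to about 2.5 mm. Descending with small corrections.

Emit:
servo_tool([
  [1,[2,-2,30],0],
  [1,[2,-1,50],0],
  [1,[0,0,20],0],
  [1,[0,0,0],0],
  [1,[0,0,0],0],
])

```text
time_s: 6.18
position: [0.5722, 0.3095, 0.0482]
tcp_rot: [[1.0, -0.001, 0.003], [-0.001, -1.0, 0.001], [0.003, -0.001, -1.0]]
force: [0.6, -0.0, -1.3]
opening: 0.73
```

Emit:
servo_tool([
  [1,[0,0,8],0],
  [1,[0,0,5],0],
  [1,[0,0,2],0],
  [1,[0,0,0],0],
])

```text
time_s: 6.68
position: [0.5707, 0.3095, 0.0314]
tcp_rot: [[1.0, -0.0, -0.0], [-0.0, -1.0, -0.0], [-0.0, 0.0, -1.0]]
force: [-0.0, 0.3, -0.5]
opening: 0.729
```

Emit:
servo_tool([
  [1,[0,0,1],0],
  [1,[0,0,1],0],
  [1,[0,0,1],0],
  [1,[0,0,0],0],
])

```text
time_s: 7.18
position: [0.5707, 0.3095, 0.0285]
tcp_rot: [[1.0, -0.0, -0.0], [-0.0, -1.0, -0.0], [-0.0, 0.0, -1.0]]
force: [0.2, -0.5, -0.9]
opening: 0.725
```

Emit:
servo_tool([
  [1,[0,0,1],0],
  [1,[0,0,0],0],
  [1,[0,0,0],0],
])

```text
time_s: 7.55
position: [0.5708, 0.3095, 0.0276]
tcp_rot: [[1.0, -0.0, -0.0], [-0.0, -1.0, 0.0], [-0.0, -0.0, -1.0]]
force: [-0.4, 0.3, -1.1]
opening: 0.729
```

Emit:
servo_tool([
  [1,[0,0,1],0],
  [1,[0,0,0],0],
  [1,[0,0,0],0],
])

```text
time_s: 7.92
position: [0.5709, 0.3095, 0.0274]
tcp_rot: [[1.0, -0.0, 0.0], [-0.0, -1.0, 0.0], [0.0, -0.0, -1.0]]
force: [-1.6, -1.3, 6.3]
opening: 0.726
```

Contact came at the expected height (TCP 0.0274, 6 N up). Releasing.

Emit:
servo_tool([
  [0,[0,0,0],0],
  [0,[0,0,0],0],
  [0,[0,0,0],0],
  [0,[0,0,-10],0],
  [0,[0,0,-40],0],
])

```text
time_s: 8.55
position: [0.5689, 0.3088, 0.0749]
tcp_rot: [[1.0, -0.001, -0.006], [-0.001, -1.0, -0.002], [-0.006, 0.002, -1.0]]
force: [-0.0, 0.4, 0.0]
opening: 0.994
```

Emit:
servo_tool([
  [0,[0,0,-40],0],
  [0,[0,0,-40],0],
  [0,[0,0,0],0],
])

```text
time_s: 8.93
position: [0.5737, 0.3105, 0.1614]
tcp_rot: [[1.0, -0.0, 0.009], [-0.0, -1.0, 0.003], [0.009, -0.003, -1.0]]
force: [0.7, -0.7, 0.0]
opening: 1.0
```

```bash
python3 - <<'E'
from h import *
a=look("wrist",.5705,.3095,.056,tag="w4");box(*a)
go(.444,-.1182,.155,0)
E
```

```text
t 8.925 pos [0.5737 0.3105 0.1614] yaw -0.02 open 1.0
[0.5732 0.3093 0.0542] 3821 ((571.932373046875, 309.2135314941406), (62.6702766418457, 61.95032501220703), 80.61090850830078)
patch px [282. 209.] [ 245  163   76   80 3300] [0.559  0.3069] ((564.5260009765625, 306.384033203125), (82.80087280273438, 75.67701721191406), 12.120997428894043)
patch px [389. 212.] [ 350  171   77   90 4053] [0.5554 0.1974] ((546.6686401367188, 199.0408172607422), (56.974002838134766, 95.76443481445312), 78.83181762695312)
patch px [261. 306.] [ 225  292   74   32 2058] [0.4468 0.3308] ((445.3322448730469, 330.4052429199219), (38.857154846191406, 81.57561492919922), 0.026952190324664116)
patch px [357. 308.] [ 335  292   48   30 1138] [0.4448 0.2236] ((446.67816162109375, 221.44540405273438), (36.26991653442383, 53.36444091796875), 0.033815305680036545)
[[-16.0, 53.5, 0.5], -0.0]
[[-16.0, 53.5, 0.5], -0.0]
[[-16.0, 53.5, 0.5], -0.0]
[[-16.0, 53.5, 0.5], -0.0]
[[-16.0, 53.5, 0.5], -0.0]
[[-16.0, 53.5, 0.5], -0.0]
[[-16.0, 53.5, 0.5], -0.0]
[[-16.0, 53.5, 0.5], -0.0]
```

View pics/w4.png

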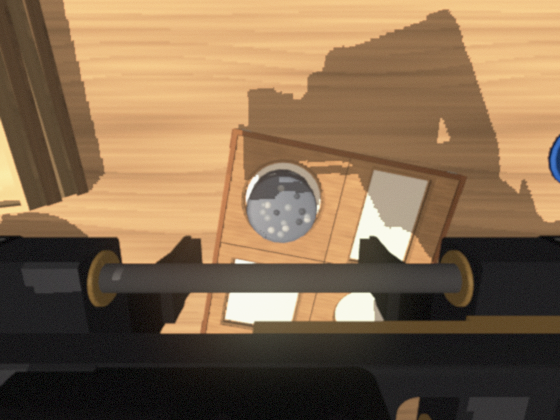

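The drum sits inside its recess at (283,205), with its top at about 55 mm. Now the cork.

Emit:
servo_tool([
  [0,[-16,53,0],0],
  [0,[-16,53,0],0],
  [0,[-16,54,0],0],
  [0,[-16,54,0],0],
  [0,[-16,54,0],0],
])

```text
time_s: 9.6
position: [0.489, 0.0401, 0.1555]
tcp_rot: [[1.0, -0.0, -0.002], [-0.0, -1.0, 0.0], [-0.002, -0.0, -1.0]]
force: [0.7, 0.3, 0.1]
opening: 0.999
```

Emit:
servo_tool([
  [0,[-16,54,0],0],
  [0,[-16,54,0],0],
  [0,[-14,50,0],0],
  [0,[0,0,0],0],
  [0,[0,0,0],0],
])

```text
time_s: 10.22
position: [0.4438, -0.1158, 0.1558]
tcp_rot: [[1.0, -0.001, -0.002], [-0.001, -1.0, 0.002], [-0.002, -0.002, -1.0]]
force: [-0.9, -0.3, -0.0]
opening: 1.003
```

```bash
python3 - <<'E'
from h import *
a=look("wrist",.444,-.118,.054,.035,tag="w5")
E
```

```text
t 10.225 pos [ 0.4438 -0.1158  0.1558] yaw -0.08 open 1.003
[ 0.4458 -0.1172  0.052 ] 1870 ((444.60174560546875, -117.22721862792969), (42.790000915527344, 41.94105911254883), 73.5280990600586)
```

View pics/w5.png

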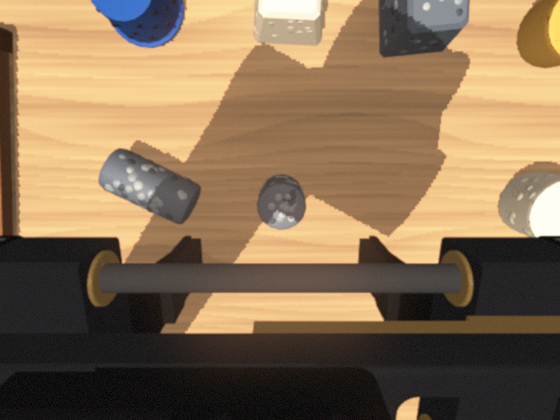

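The cork, at (282,202), is centred between the jaws. Descending.

Emit:
servo_tool([
  [0,[1,2,50],0],
  [0,[0,0,50],0],
  [0,[0,0,28],0],
  [0,[0,0,8],0],
  [0,[0,0,0],0],
])

```text
time_s: 10.9
position: [0.4458, -0.1175, 0.0205]
tcp_rot: [[1.0, 0.001, -0.001], [0.001, -1.0, 0.0], [-0.001, -0.0, -1.0]]
force: [0.7, -1.8, -0.1]
opening: 1.001
```

Emit:
servo_tool([
  [1,[0,0,0],0],
  [1,[0,0,0],0],
  [1,[0,0,0],0],
  [1,[0,0,0],0],
  [1,[0,0,0],0],
])

```text
time_s: 11.52
position: [0.4456, -0.1185, 0.0207]
tcp_rot: [[1.0, -0.001, 0.0], [-0.001, -1.0, 0.0], [0.0, -0.0, -1.0]]
force: [-0.3, 0.0, 0.1]
opening: 0.516
```

Emit:
servo_tool([
  [1,[0,0,0],0],
  [1,[0,0,0],0],
  [1,[0,0,0],0],
])

```text
time_s: 11.9
position: [0.4456, -0.1185, 0.0207]
tcp_rot: [[1.0, -0.001, -0.0], [-0.001, -1.0, -0.0], [-0.0, 0.0, -1.0]]
force: [-1.1, -0.7, 3.5]
opening: 0.5
```

Emit:
servo_tool([
  [1,[0,0,-15],0],
  [1,[0,0,-40],0],
  [1,[0,0,-50],0],
  [1,[0,0,-20],0],
  [1,[0,-20,0],0],
])

```text
time_s: 12.52
position: [0.4475, -0.0998, 0.1483]
tcp_rot: [[1.0, -0.002, 0.006], [-0.002, -1.0, -0.003], [0.006, 0.003, -1.0]]
force: [0.6, 0.3, -0.7]
opening: 0.497
```

Emit:
servo_tool([
  [1,[0,-50,0],0],
  [1,[0,-55,0],0],
  [1,[0,-55,0],0],
  [1,[0,-55,0],0],
  [1,[-2,-50,0],0],
])

```text
time_s: 13.15
position: [0.4435, 0.1685, 0.1463]
tcp_rot: [[1.0, 0.0, 0.001], [0.0, -1.0, 0.0], [0.001, -0.0, -1.0]]
force: [0.6, 0.5, -1.5]
opening: 0.495
```

Emit:
servo_tool([
  [1,[-2,-35,0],0],
  [1,[-2,-20,0],0],
  [1,[0,0,0],0],
  [1,[0,0,0],0],
])

```text
time_s: 13.65
position: [0.4396, 0.2211, 0.1458]
tcp_rot: [[1.0, -0.0, -0.0], [-0.0, -1.0, -0.0], [-0.0, 0.0, -1.0]]
force: [0.3, -0.3, -1.2]
opening: 0.498
```

```bash
python3 - <<'E'
from h import *
a=look("wrist",tag="w6");box(*a)
go(.440,.221,.045,0)
E
```

```text
t 13.65 pos [0.4396 0.2211 0.1458] yaw -0.02 open 0.498
patch px [200.  68.] [ 149    7   76   92 1265] [0.5572 0.2901] ((561.152587890625, 295.3876953125), (47.265380859375, 75.40411376953125), 53.35295867919922)
patch px [305.  74.] [ 265   12   84  127 7371] [0.5515 0.1984] ((549.1127319335938, 198.65353393554688), (56.62932205200195, 95.78430938720703), 78.3987808227539)
patch px [165.  53.] [ 131   15   67   67 2405] [0.5693 0.319 ] ((571.1243896484375, 319.1430969238281), (48.2818717956543, 58.64723205566406), 8.30759048461914)
patch px [166. 175.] [ 124  129   87   92 6214] [0.463  0.3286] ((461.88665771484375, 328.6119689941406), (75.48198699951172, 75.46074676513672), 78.71338653564453)
patch px [279. 195.] [ 251  171   59   48 2202] [0.4436 0.2206] ((443.5852966308594, 220.08399963378906), (56.41301345825195, 46.492252349853516), 89.93842315673828)
[[0.2, -0.1, 50.4], -0.0]
[[0.2, -0.1, 50.4], -0.0]
```

View pics/w6.png

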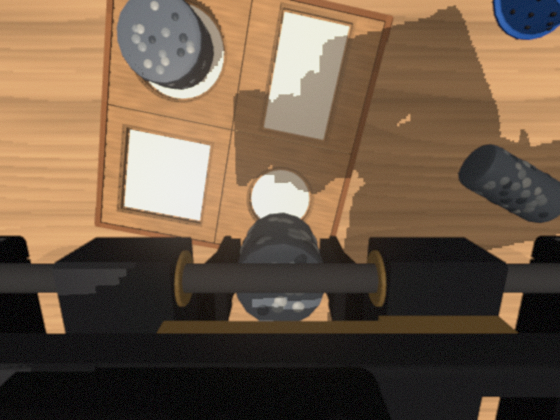

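The held cork, at (280,265), lines up with its recess at (280,195). Descending.

Emit:
servo_tool([
  [1,[0,0,30],0],
  [1,[0,0,45],0],
  [1,[0,0,25],0],
  [1,[0,0,9],0],
  [1,[0,0,2],0],
])

```text
time_s: 14.32
position: [0.4401, 0.221, 0.0345]
tcp_rot: [[1.0, -0.001, -0.0], [-0.001, -1.0, -0.0], [-0.0, 0.0, -1.0]]
force: [0.5, -0.0, -1.2]
opening: 0.496
```

Emit:
servo_tool([
  [1,[0,0,0],0],
  [1,[0,0,1],0],
  [1,[0,0,1],0],
  [1,[0,0,0],0],
  [1,[0,0,0],0],
])

```text
time_s: 14.95
position: [0.4398, 0.2216, 0.0327]
tcp_rot: [[1.0, -0.0, 0.0], [-0.0, -1.0, 0.0], [0.0, -0.0, -1.0]]
force: [-0.1, 0.7, -0.9]
opening: 0.499
```

Emit:
servo_tool([
  [1,[0,0,1],0],
  [1,[0,0,0],0],
  [1,[0,0,0],0],
])

```text
time_s: 15.32
position: [0.4397, 0.2216, 0.0315]
tcp_rot: [[1.0, -0.0, -0.0], [-0.0, -1.0, -0.0], [-0.0, 0.0, -1.0]]
force: [1.2, -1.2, -0.9]
opening: 0.503
```

Emit:
servo_tool([
  [1,[0,0,1],0],
  [1,[0,0,0],0],
  [1,[0,0,0],0],
])

```text
time_s: 15.7
position: [0.4398, 0.2216, 0.0307]
tcp_rot: [[1.0, -0.0, 0.0], [-0.0, -1.0, 0.0], [0.0, -0.0, -1.0]]
force: [0.6, -0.3, 2.3]
opening: 0.501
```

Contact at the expected height (0.0307). Releasing and rising.

Emit:
servo_tool([
  [0,[0,0,0],0],
  [0,[0,0,0],0],
  [0,[0,0,0],0],
  [0,[0,0,0],0],
  [0,[0,0,-15],0],
])

```text
time_s: 16.32
position: [0.4389, 0.2213, 0.0452]
tcp_rot: [[1.0, -0.001, -0.003], [-0.001, -1.0, -0.001], [-0.003, 0.001, -1.0]]
force: [-1.1, -0.1, -0.3]
opening: 0.957
```

Emit:
servo_tool([
  [0,[0,0,-40],0],
  [0,[0,0,-45],0],
  [0,[0,0,-25],0],
  [0,[0,0,0],0],
  [0,[0,0,0],0],
])

```text
time_s: 16.95
position: [0.4391, 0.2214, 0.1553]
tcp_rot: [[1.0, -0.0, -0.001], [-0.0, -1.0, -0.0], [-0.001, 0.0, -1.0]]
force: [0.3, -0.7, -0.8]
opening: 1.0
```

```bash
python3 - <<'E'
from h import *
a=look("wrist",.44,.22,.064,tag="w7");box(*a)
go(.4565,.0065,.155,61.8)
E
```

```text
t 16.95 pos [0.4391 0.2214 0.1553] yaw -0.03 open 1.0
[0.4401 0.2212 0.062 ] 2008 ((438.7069396972656, 221.50477600097656), (42.50967788696289, 42.758052825927734), 0.7544894218444824)
patch px [171.  45.] [ 123    0  104   99 6537] [0.576  0.3173] ((574.958740234375, 313.35882568359375), (92.89891052246094, 75.78807067871094), 47.44024658203125)
patch px [304.  76.] [ 265   15   83  123 7027] [0.5504 0.1985] ((548.2013549804688, 198.89474487304688), (57.10346221923828, 95.876220703125), 78.66253662109375)
patch px [169. 173.] [ 129  129   84   89 5878] [0.4624 0.3286] ((461.09503173828125, 328.7666320800781), (75.23283386230469, 75.94098663330078), 78.65933227539062)
patch px [280. 204.] [ 252  169   56   66 2024] [0.4305 0.2206] ((432.8779296875, 220.98403930664062), (55.1568717956543, 67.10216522216797), 89.97900390625)
[[3.0, 35.8, -0.0], -10.3]
[[-3.5, 35.8, -0.0], -10.3]
[[-9.8, 34.6, -0.0], -10.3]
[[-15.9, 32.2, -0.0], -10.3]
[[-21.4, 28.9, -0.0], -10.3]
[[-26.2, 24.6, -0.0], -10.3]
```

View pics/w7.png

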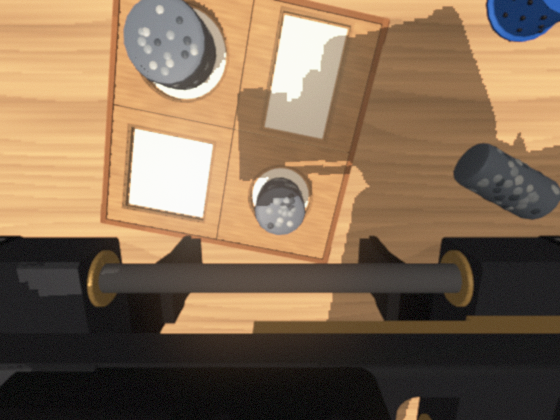

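The cork stands in its recess at (280,207). Now the log.

Emit:
servo_tool([
  [0,[3,36,0],-10.3],
  [0,[-3.5,36,0],-10.3],
  [0,[-10,34.5,0],-10.3],
  [0,[-16,32,0],-10.3],
  [0,[-21.5,29,0],-10.3],
])

```text
time_s: 17.62
position: [0.4532, 0.041, 0.1542]
tcp_rot: [[0.618, 0.786, -0.003], [0.786, -0.618, 0.001], [-0.002, -0.003, -1.0]]
force: [0.9, 0.4, 0.8]
opening: 0.998
```

Emit:
servo_tool([
  [0,[-26,24.5,0],-10.3],
  [0,[0,0,0],0],
  [0,[0,0,0],0],
])

```text
time_s: 18.0
position: [0.4561, 0.0069, 0.1546]
tcp_rot: [[0.475, 0.88, -0.003], [0.88, -0.475, 0.001], [-0.0, -0.003, -1.0]]
force: [-0.2, 0.3, -0.3]
opening: 0.997
```

```bash
python3 - <<'E'
from h import *
a=look("wrist",.4565,.0065,.044,.05,tag="w8")
go(.4565,.0065,.0125,61.8)
E
```

```text
t 18.0 pos [0.4561 0.0069 0.1546] yaw 61.65 open 0.997
[0.4574 0.0092 0.0399] 3252 ((456.3341064453125, 7.206073760986328), (82.7760238647461, 36.72877502441406), 61.98316192626953)
[[-0.2, 0.2, 47.4], -0.0]
[[-0.2, 0.2, 47.4], -0.0]
[[-0.2, 0.2, 47.4], -0.0]
```

View pics/w8.png

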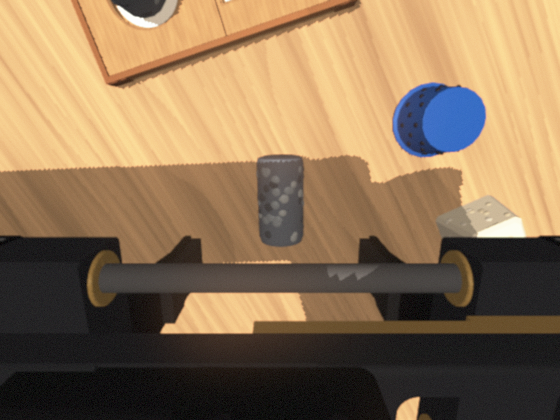

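The log at (280,200) is aligned along the tool's x. Descending.

Emit:
servo_tool([
  [0,[0,0,50],0],
  [0,[0,0,50],0],
  [0,[0,0,32],0],
  [0,[0,0,10],0],
  [0,[0,0,0],0],
])

```text
time_s: 18.68
position: [0.4568, 0.0071, 0.0134]
tcp_rot: [[0.472, 0.881, -0.001], [0.881, -0.472, 0.0], [-0.0, -0.001, -1.0]]
force: [-0.1, 0.1, 0.5]
opening: 0.996
```

Emit:
servo_tool([
  [1,[0,0,0],0],
  [1,[0,0,0],0],
  [1,[0,0,0],0],
  [1,[0,0,0],0],
  [1,[0,0,0],0],
])

```text
time_s: 19.3
position: [0.4571, 0.0064, 0.0137]
tcp_rot: [[0.473, 0.881, 0.0], [0.881, -0.473, -0.0], [0.0, 0.0, -1.0]]
force: [0.7, 0.3, 0.9]
opening: 0.516
```

Emit:
servo_tool([
  [1,[0,0,0],0],
  [1,[0,0,0],0],
  [1,[0,0,0],0],
])

```text
time_s: 19.68
position: [0.457, 0.0064, 0.0137]
tcp_rot: [[0.473, 0.881, -0.0], [0.881, -0.473, 0.0], [-0.0, -0.0, -1.0]]
force: [-1.0, -0.4, 4.1]
opening: 0.499
```

Emit:
servo_tool([
  [1,[0,0,-15],0],
  [1,[0,0,-40],0],
  [1,[0,0,-50],0],
  [1,[0,0,-25],0],
  [1,[0,0,0],0],
])

```text
time_s: 20.3
position: [0.4584, 0.0062, 0.1457]
tcp_rot: [[0.473, 0.881, 0.005], [0.881, -0.473, -0.001], [0.001, 0.005, -1.0]]
force: [1.1, 0.7, -1.2]
opening: 0.501
```

```bash
python3 - <<'E'
from h import *
a=look("wrist",tag="w9")
go(.549,.1987,.144,-11.4)
E
```

```text
t 20.3 pos [0.4584 0.0062 0.1457] yaw 61.79 open 0.501
[[30.4, -1.4, 0.0], 10.5]
[[29.6, -6.9, 0.0], 10.5]
[[27.9, -12.2, 0.0], 10.5]
[[25.2, -17.1, 0.0], 10.5]
[[21.7, -21.3, 0.0], 10.5]
[[17.5, -24.9, 0.0], 10.5]
[[12.6, -27.7, 0.0], 10.5]
```

View pics/w9.png

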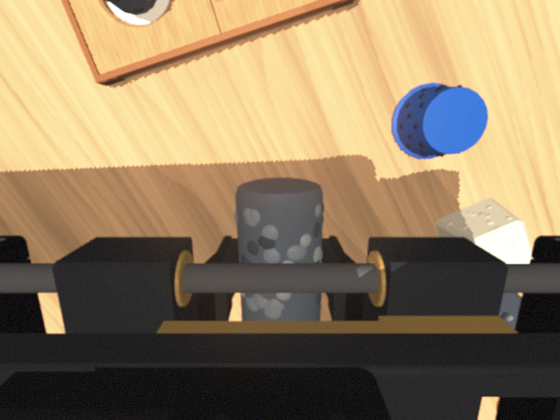

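The log is held level and straight, seen at (280,250). Carrying it with the turn.

Emit:
servo_tool([
  [1,[30,-1.5,0],10.5],
  [1,[30,-7,0],10.5],
  [1,[28,-12,0],10.5],
  [1,[25,-17,0],10.5],
  [1,[22,-21,0],10.5],
])

```text
time_s: 20.98
position: [0.5221, 0.144, 0.1413]
tcp_rot: [[0.988, 0.155, -0.005], [0.155, -0.988, -0.0], [-0.005, -0.0, -1.0]]
force: [-0.2, -0.9, -0.4]
opening: 0.498
```

Emit:
servo_tool([
  [1,[17.5,-25,0],10.5],
  [1,[12.5,-27.5,0],10.5],
  [1,[0,0,0],0],
  [1,[0,0,0],0],
])

```text
time_s: 21.48
position: [0.5479, 0.1974, 0.1418]
tcp_rot: [[0.979, -0.201, -0.004], [-0.201, -0.979, -0.001], [-0.004, 0.002, -1.0]]
force: [0.1, -0.4, -1.2]
opening: 0.498
```

```bash
python3 - <<'E'
from h import *
a=look("wrist",tag="w10");box(*a)
go(.549,.1987,.03,-11.4)
E
```

```text
t 21.475 pos [0.5479 0.1974 0.1418] yaw -11.62 open 0.498
patch px [277. 163.] [ 247  148   62   35 1930] [0.5823 0.1922] ((580.515625, 192.1244659423828), (57.00675582885742, 31.634553909301758), 78.32743072509766)
patch px [149. 204.] [ 103  160  100   78 5018] [0.5688 0.3203] ((572.5166625976562, 316.6434326171875), (96.71310424804688, 75.7922134399414), 78.29197692871094)
patch px [275. 312.] [245 297  66  24 901] [0.4284 0.2262] ((432.29437255859375, 222.74111938476562), (69.314697265625, 27.52350616455078), 78.25364685058594)
[[0.3, -0.9, 56.1], -0.1]
[[0.3, -0.9, 56.1], -0.1]
```

View pics/w10.png

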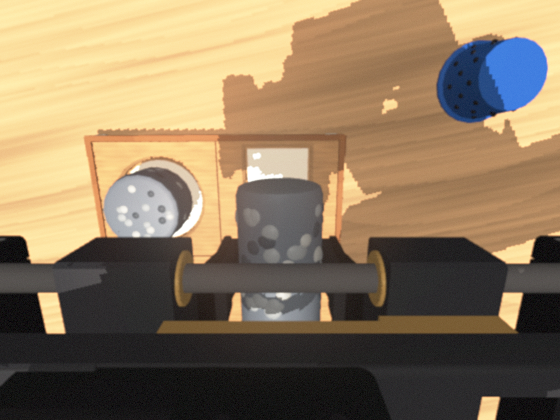

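Log and recess (278,165) are aligned. Descending.

Emit:
servo_tool([
  [1,[0,-1,30],0],
  [1,[0,0,45],0],
  [1,[0,0,27],0],
  [1,[0,0,9],0],
  [1,[0,0,2],0],
])

```text
time_s: 22.15
position: [0.5497, 0.1983, 0.0304]
tcp_rot: [[0.979, -0.204, -0.001], [-0.204, -0.979, -0.0], [-0.0, 0.0, -1.0]]
force: [-0.5, -0.1, -0.1]
opening: 0.497
```

Emit:
servo_tool([
  [1,[0,0,1],0],
  [1,[0,0,1],0],
  [1,[0,0,0],0],
  [1,[0,0,0],0],
])

```text
time_s: 22.65
position: [0.55, 0.199, 0.029]
tcp_rot: [[0.979, -0.203, 0.001], [-0.203, -0.979, 0.0], [0.001, -0.0, -1.0]]
force: [-1.0, 0.7, -1.4]
opening: 0.493
```

Emit:
servo_tool([
  [1,[0,0,1],0],
  [1,[0,0,1],0],
  [1,[0,0,1],0],
  [1,[0,0,1],0],
  [1,[0,0,0],0],
])

```text
time_s: 23.28
position: [0.5497, 0.1989, 0.0244]
tcp_rot: [[0.979, -0.203, -0.0], [-0.203, -0.979, -0.0], [-0.0, 0.0, -1.0]]
force: [-0.1, 0.2, -1.9]
opening: 0.499
```

Emit:
servo_tool([
  [1,[0,0,0.5],0],
  [1,[0,0,0],0],
  [1,[0,0,0],0],
])

```text
time_s: 23.65
position: [0.5498, 0.1989, 0.0241]
tcp_rot: [[0.979, -0.203, 0.0], [-0.203, -0.979, 0.0], [0.0, -0.0, -1.0]]
force: [0.4, -0.3, -1.4]
opening: 0.495
```

Emit:
servo_tool([
  [1,[0,0,0.5],0],
  [1,[0,0,0],0],
  [1,[0,0,0],0],
])

```text
time_s: 24.02
position: [0.5498, 0.1989, 0.0237]
tcp_rot: [[0.979, -0.203, 0.0], [-0.203, -0.979, 0.0], [0.0, -0.0, -1.0]]
force: [-0.5, 0.1, 0.4]
opening: 0.495
```

Contact is just beginning, at the expected height of 0.0237. One more half millimetre, then release.

Emit:
servo_tool([
  [1,[0,0,0.5],0],
  [1,[0,0,0],0],
])

```text
time_s: 24.28
position: [0.5498, 0.1989, 0.0237]
tcp_rot: [[0.979, -0.203, 0.0], [-0.203, -0.979, 0.0], [0.0, -0.0, -1.0]]
force: [-1.6, -0.3, 5.1]
opening: 0.499
```

Emit:
servo_tool([
  [0,[0,0,0],0],
  [0,[0,0,0],0],
  [0,[0,0,0],0],
  [0,[0,0,0],0],
  [0,[0,0,-15],0],
])

```text
time_s: 24.9
position: [0.5487, 0.1987, 0.0375]
tcp_rot: [[0.979, -0.203, -0.003], [-0.203, -0.979, -0.0], [-0.003, 0.001, -1.0]]
force: [-0.3, -0.1, 0.8]
opening: 0.958
```

Emit:
servo_tool([
  [0,[0,0,-40],0],
  [0,[0,0,-50],0],
  [0,[0,0,-25],0],
  [0,[0,0,0],0],
  [0,[0,0,0],0],
])

```text
time_s: 25.52
position: [0.549, 0.1988, 0.1527]
tcp_rot: [[0.979, -0.203, -0.001], [-0.203, -0.979, -0.0], [-0.001, 0.0, -1.0]]
force: [-0.6, 0.1, -0.8]
opening: 0.999
```

```bash
python3 - <<'E'
from h import *
a=look("wrist",.549,.1987,.054,.05,tag="w11")
go(.6065,-.236,.155,5.2)
E
```

```text
t 25.525 pos [0.549  0.1988 0.1527] yaw -11.73 open 0.999
[0.5527 0.198  0.0498] 3533 ((550.6921997070312, 198.81288146972656), (36.59862518310547, 83.08507537841797), 78.137451171875)
[[18.1, 51.7, -0.4], -2.1]
[[16.2, 52.4, -0.4], -2.1]
[[14.2, 52.9, -0.4], -2.1]
[[12.3, 53.4, -0.4], -2.1]
[[10.3, 53.8, -0.4], -2.1]
[[8.3, 54.2, -0.4], -2.1]
[[6.3, 54.5, -0.4], -2.1]
[[4.3, 54.7, -0.4], -2.1]
```

View pics/w11.png

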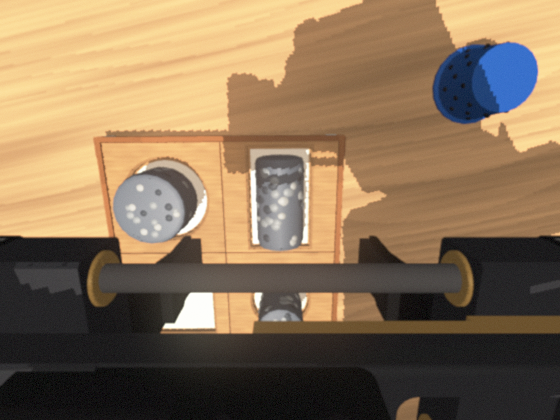

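The log lies centred in its oblong recess at (280,200). Now the pyramid.

Emit:
servo_tool([
  [0,[18,52,0],-2.1],
  [0,[16,52,0],-2.1],
  [0,[14,53,0],-2.1],
  [0,[12,53,0],-2.1],
  [0,[10,54,0],-2.1],
])

```text
time_s: 26.2
position: [0.5837, -0.0738, 0.1512]
tcp_rot: [[1.0, -0.02, -0.003], [-0.02, -1.0, 0.001], [-0.003, -0.001, -1.0]]
force: [1.2, 1.0, 0.1]
opening: 1.0
```

Emit:
servo_tool([
  [0,[8,54,0],-2.1],
  [0,[6,54,0],-2.1],
  [0,[4,55,0],-2.1],
  [0,[0,0,0],0],
  [0,[0,0,0],0],
])

```text
time_s: 26.82
position: [0.6038, -0.2343, 0.1512]
tcp_rot: [[0.996, 0.088, -0.003], [0.088, -0.996, 0.003], [-0.003, -0.003, -1.0]]
force: [-0.1, 0.8, -0.8]
opening: 0.996
```

```bash
python3 - <<'E'
from h import *
im,d,W=look("wrist",.606,-.236,.05,.04,tag="w12")
# base outline via all points above 12mm
m=(d>0)&(np.hypot(W[...,0]-.606,W[...,1]+.236)<.05)&(W[...,2]>.012)&(W[...,2]<.055)
print(cv2.minAreaRect((W[m][:,:2]*1000).astype(np.float32)))
E
```

```text
t 26.825 pos [ 0.6038 -0.2343  0.1512] yaw 5.02 open 0.996
[ 0.6092 -0.236   0.0478] 2925 ((607.8026123046875, -236.19680786132812), (48.329227447509766, 48.69144058227539), 4.6767096519470215)
((609.9369506835938, -235.87985229492188), (52.65584945678711, 57.765689849853516), 4.729752540588379)
```

View pics/w12.png

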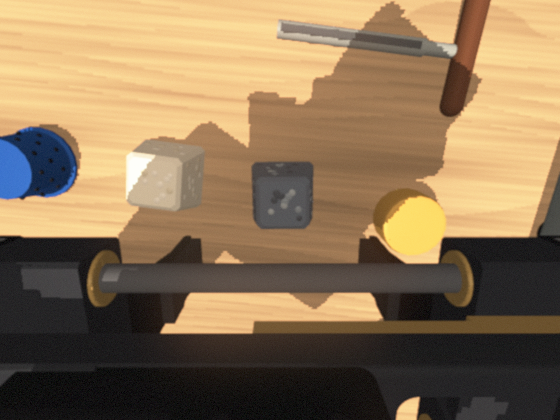

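The dark mottled pyramid is at (283,197). White is at (165,175) and yellow at (410,222), both well clear of the fingers. Descending.

Emit:
servo_tool([
  [0,[3,2,45],0.3],
  [0,[0,0,50],0],
  [0,[0,0,32],0],
  [0,[0,0,10],0],
  [0,[0,0,0],0],
])

```text
time_s: 27.5
position: [0.6083, -0.2356, 0.0159]
tcp_rot: [[0.996, 0.085, -0.001], [0.085, -0.996, 0.001], [-0.001, -0.001, -1.0]]
force: [-0.7, 0.3, 0.5]
opening: 0.997
```

Emit:
servo_tool([
  [1,[0,0,0],0],
  [1,[0,0,0],0],
  [1,[0,0,0],0],
  [1,[0,0,0],0],
  [1,[0,0,0],0],
])

```text
time_s: 28.12
position: [0.6085, -0.237, 0.0166]
tcp_rot: [[0.997, 0.083, 0.0], [0.083, -0.997, -0.0], [0.0, 0.0, -1.0]]
force: [1.0, -0.1, 3.6]
opening: 0.635
```

Emit:
servo_tool([
  [1,[0,0,0],0],
  [1,[0,0,0],0],
])

```text
time_s: 28.38
position: [0.6085, -0.237, 0.0166]
tcp_rot: [[0.997, 0.083, 0.0], [0.083, -0.997, -0.0], [0.0, 0.0, -1.0]]
force: [-0.8, -0.4, 6.0]
opening: 0.637
```

Emit:
servo_tool([
  [1,[0,0,-10],0],
  [1,[0,0,-30],0],
  [1,[0,0,-50],0],
  [1,[0,0,-30],0],
  [1,[0,0,-10],0],
])

```text
time_s: 29.0
position: [0.6093, -0.2375, 0.1482]
tcp_rot: [[0.997, 0.083, 0.003], [0.083, -0.997, -0.002], [0.003, 0.002, -1.0]]
force: [0.0, -0.0, -2.0]
opening: 0.638
```

Emit:
servo_tool([
  [1,[0,0,0],0],
  [1,[0,0,0],0],
])

```text
time_s: 29.25
position: [0.6071, -0.2362, 0.1441]
tcp_rot: [[0.997, 0.083, -0.003], [0.083, -0.997, 0.002], [-0.003, -0.002, -1.0]]
force: [-0.2, -0.5, -2.4]
opening: 0.637
```

```bash
python3 - <<'E'
from h import *
a=look("wrist",tag="w13")
go(.4615,.3293,.144,-11.4)
E
```

```text
t 29.25 pos [ 0.6071 -0.2362  0.1441] yaw 4.77 open 0.637
[[-9.8, -57.6, 0.0], 1.6]
[[-11.4, -57.3, 0.0], 1.6]
[[-13.0, -56.9, 0.0], 1.6]
[[-14.6, -56.5, 0.0], 1.6]
[[-16.2, -56.1, 0.0], 1.6]
[[-17.8, -55.6, 0.0], 1.6]
[[-19.4, -55.1, 0.0], 1.6]
[[-20.9, -54.5, 0.0], 1.6]
[[-22.5, -53.9, 0.0], 1.6]
[[-24.0, -53.3, 0.0], 1.6]
```

View pics/w13.png

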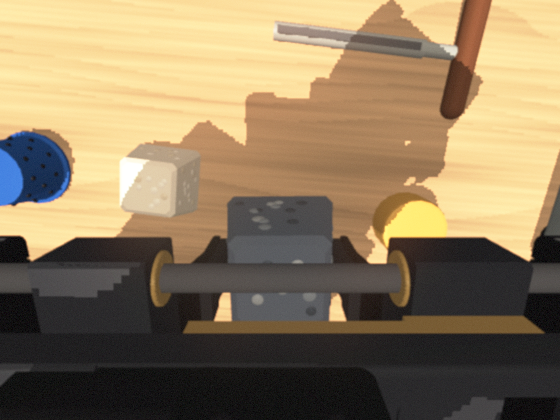

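The pyramid is held squarely at (280,260). Carrying it to its square recess.

Emit:
servo_tool([
  [1,[-5,-35,0],1],
  [1,[-11,-57,0],1.6],
  [1,[-12,-57,0],1.6],
  [1,[-14,-57,0],1.6],
  [1,[-16,-56,0],1.6],
])

```text
time_s: 29.92
position: [0.5408, 0.0251, 0.1449]
tcp_rot: [[0.999, -0.047, -0.002], [-0.047, -0.999, 0.0], [-0.002, -0.0, -1.0]]
force: [0.8, -0.2, -2.0]
opening: 0.637
```

Emit:
servo_tool([
  [1,[-17,-56,0],1.6],
  [1,[-19,-55,0],1.6],
  [1,[-21,-55,0],1.6],
  [1,[-22,-54,0],1.6],
  [1,[-23,-53,0],1.6],
])

```text
time_s: 30.55
position: [0.4669, 0.3071, 0.1449]
tcp_rot: [[0.983, -0.185, -0.002], [-0.185, -0.983, -0.001], [-0.002, 0.001, -1.0]]
force: [1.1, -0.1, -0.8]
opening: 0.636
```

Emit:
servo_tool([
  [1,[-8,-20,0],0.8],
  [1,[0,0,0],0],
  [1,[0,0,0],0],
  [1,[0,0,0],0],
])

```text
time_s: 31.05
position: [0.4642, 0.3254, 0.1457]
tcp_rot: [[0.98, -0.2, -0.001], [-0.2, -0.98, -0.001], [-0.001, 0.001, -1.0]]
force: [0.2, -0.5, -1.0]
opening: 0.637
```

```bash
python3 - <<'E'
from h import *
a=look("wrist",tag="w14");box(*a)
go(.4615,.3293,.035,-11.4)
E
```

```text
t 31.05 pos [0.4642 0.3254 0.1457] yaw -11.52 open 0.637
patch px [381.  87.] [ 365   19   62  117 2024] [0.5454 0.2167] ((548.8984985351562, 199.08758544921875), (56.29985046386719, 95.52238464355469), 78.64956665039062)
patch px [266.  70.] [ 231   26   88  100 4040] [0.5797 0.3139] ((572.8709106445312, 307.27911376953125), (81.27873992919922, 75.55339813232422), 0.21993646025657654)
patch px [275. 180.] [ 236  164   80   34 2625] [0.4831 0.3257] ((482.52093505859375, 325.4825744628906), (75.46765899658203, 31.895259857177734), 78.47792053222656)
patch px [381. 192.] [361 173  57  56 850] [0.4508 0.2278] ((446.1200866699219, 226.1292724609375), (40.74803924560547, 56.51486587524414), 39.20024871826172)
patch px [ 16. 205.] [  0 197  44  25 402] [0.5094 0.5781] ((509.2844543457031, 575.6541137695312), (22.682170867919922, 42.68201446533203), 6.956547260284424)
patch px [406. 225.] [385 207  51  30 925] [0.4133 0.2071] ((412.5281066894531, 204.9357452392578), (50.5720329284668, 28.993698120117188), 66.34385681152344)
patch px [280. 298.] [234 292  97  14 949] [0.3581 0.3467] ((357.59637451171875, 344.28515625), (101.48848724365234, 15.421567916870117), 78.44812774658203)
[[-1.7, -1.6, 55.4], -0.1]
[[-1.7, -1.6, 55.4], -0.1]
```

View pics/w14.png

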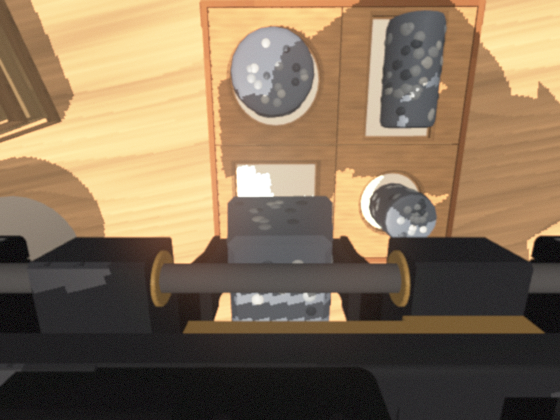

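The square recess at (275,180) lies under the pyramid, which is 3 mm off in each axis. Correcting and descending.

Emit:
servo_tool([
  [1,[-2,-2,25],0],
  [1,[-1,-1,45],0],
  [1,[0,0,30],0],
  [1,[0,0,8],0],
  [1,[0,0,0],0],
])

```text
time_s: 31.72
position: [0.462, 0.3298, 0.0381]
tcp_rot: [[0.98, -0.199, -0.0], [-0.199, -0.98, -0.0], [-0.0, 0.0, -1.0]]
force: [-0.4, -0.4, -2.0]
opening: 0.639
```

Emit:
servo_tool([
  [1,[0,0,4],0],
  [1,[0,0,2],0],
  [1,[0,0,1],0],
  [1,[0,0,0],0],
  [1,[0,0,0],0],
])

```text
time_s: 32.35
position: [0.4616, 0.3303, 0.0312]
tcp_rot: [[0.98, -0.198, 0.0], [-0.198, -0.98, 0.0], [0.0, -0.0, -1.0]]
force: [0.1, 0.9, -0.9]
opening: 0.636
```

Emit:
servo_tool([
  [1,[0,0,1],0],
  [1,[0,0,1],0],
  [1,[0,0,1],0],
  [1,[0,0,0.5],0],
  [1,[0,0,0],0],
])

```text
time_s: 32.98
position: [0.4615, 0.3302, 0.0275]
tcp_rot: [[0.98, -0.198, -0.0], [-0.198, -0.98, -0.0], [-0.0, 0.0, -1.0]]
force: [0.6, 0.3, -1.8]
opening: 0.635
```

Emit:
servo_tool([
  [1,[0,0,0.5],0],
  [1,[0,0,0],0],
  [1,[0,0,0],0],
])

```text
time_s: 33.35
position: [0.4616, 0.3302, 0.0271]
tcp_rot: [[0.98, -0.198, 0.0], [-0.198, -0.98, 0.0], [0.0, -0.0, -1.0]]
force: [-0.0, 0.5, -1.4]
opening: 0.636
```

Emit:
servo_tool([
  [1,[0,0,0.5],0],
  [1,[0,0,0],0],
  [1,[0,0,0],0],
])

```text
time_s: 33.72
position: [0.4616, 0.3302, 0.0267]
tcp_rot: [[0.98, -0.198, 0.0], [-0.198, -0.98, 0.0], [0.0, -0.0, -1.0]]
force: [0.2, -1.1, 0.0]
opening: 0.636
```

Emit:
servo_tool([
  [1,[0,0,0.5],0],
  [1,[0,0,0],0],
  [1,[0,0,0],0],
])

```text
time_s: 34.1
position: [0.4616, 0.3302, 0.0266]
tcp_rot: [[0.98, -0.198, 0.0], [-0.198, -0.98, 0.0], [0.0, -0.0, -1.0]]
force: [-2.1, -0.7, 5.4]
opening: 0.638
```

Emit:
servo_tool([
  [0,[0,0,0],0],
  [0,[0,0,0],0],
  [0,[0,0,0],0],
  [0,[0,0,0],0],
  [0,[0,0,-15],0],
])

```text
time_s: 34.72
position: [0.4607, 0.3298, 0.0405]
tcp_rot: [[0.98, -0.198, -0.003], [-0.198, -0.98, -0.001], [-0.002, 0.002, -1.0]]
force: [0.6, 0.3, -1.2]
opening: 0.99
```

Emit:
servo_tool([
  [0,[0,0,-40],0],
  [0,[0,0,-50],0],
  [0,[0,0,-30],0],
  [0,[0,30,0],0],
  [0,[0,50,0],0],
])

```text
time_s: 35.35
position: [0.4467, 0.2521, 0.1629]
tcp_rot: [[0.981, -0.195, 0.005], [-0.196, -0.981, 0.001], [0.004, -0.002, -1.0]]
force: [-0.1, -0.5, -0.1]
opening: 1.001
```

Emit:
servo_tool([
  [0,[0,55,-30],0],
  [0,[0,55,-20],0],
  [0,[0,55,0],0],
  [0,[0,55,0],0],
  [0,[0,50,0],0],
])

```text
time_s: 35.98
position: [0.3919, -0.0144, 0.2121]
tcp_rot: [[0.98, -0.198, 0.002], [-0.198, -0.98, -0.001], [0.002, 0.0, -1.0]]
force: [0.8, 0.1, 0.3]
opening: 0.999
```

```bash
python3 - <<'E'
from h import *
s=bot.read_state();print(s['time_s'],s['position'],s['force'])
im,d=bot.capture("top");W=cloud("top",d)
cv2.imwrite("pics/top_end.png",cv2.resize(im[120:320,70:480],None,fx=1.9,fy=1.9,interpolation=cv2.INTER_CUBIC))
i2,_=bot.capture("scene");cv2.imwrite("pics/scene_end.png",cv2.resize(i2[100:320,120:420],None,fx=2.6,fy=2.6,interpolation=cv2.INTER_CUBIC))
for n,x,y,h,rx,ry in [('drum',.568,.307,.056,.5681,.3067),('cork',.4374,.22,.064,.4374,.2197),('log',.546,.198,.054,.5462,.1978),('pyr',.459,.3286,.060,.4593,.3286),('yd',.434,-.372,.046,0,0),('yp',.612,-.124,.05,0,0)]:
    m=(d>0)&(np.hypot(W[...,0]-x,W[...,1]-y)<.05)&(W[...,2]>h-.010);P=W[m]
    if len(P): print(n,len(P),P.mean(0).round(4),'med z',np.median(P[:,2]).round(4),np.std(P[:,2]).round(4),cv2.minAreaRect((P[:,:2]*1000).astype(np.float32)),'recess',rx,ry)
E
```

```text
35.975 [ 0.39194004 -0.01443162  0.21211165] [0.83817357 0.06241586 0.3321372 ]
drum 716 [0.5684 0.306  0.0555] med z 0.0557 0.0024 ((568.8001708984375, 307.0010681152344), (61.54766082763672, 62.21856689453125), 70.76782989501953) recess 0.5681 0.3067
cork 355 [0.4363 0.2184 0.0634] med z 0.0636 0.0026 ((436.4524841308594, 218.7747344970703), (41.82068634033203, 41.31637191772461), 1.4493159055709839) recess 0.4374 0.2197
log 655 [0.547  0.1958 0.051 ] med z 0.0516 0.0033 ((547.5630493164062, 196.03111267089844), (40.05378723144531, 83.40470886230469), 79.21343231201172) recess 0.5462 0.1978
pyr 542 [0.4585 0.3267 0.0592] med z 0.0594 0.0028 ((458.8255615234375, 327.67999267578125), (49.20732498168945, 49.957393646240234), 79.47183990478516) recess 0.4593 0.3286
yd 737 [ 0.434  -0.3716  0.0455] med z 0.0456 0.0025 ((434.4212646484375, -372.4480285644531), (60.933528900146484, 62.532814025878906), 0.6597586274147034) recess 0 0
yp 526 [ 0.6125 -0.1245  0.049 ] med z 0.0492 0.0027 ((612.7623291015625, -124.98992919921875), (49.27437973022461, 49.890987396240234), 86.0977554321289) recess 0 0
```

View pics/top_end.png

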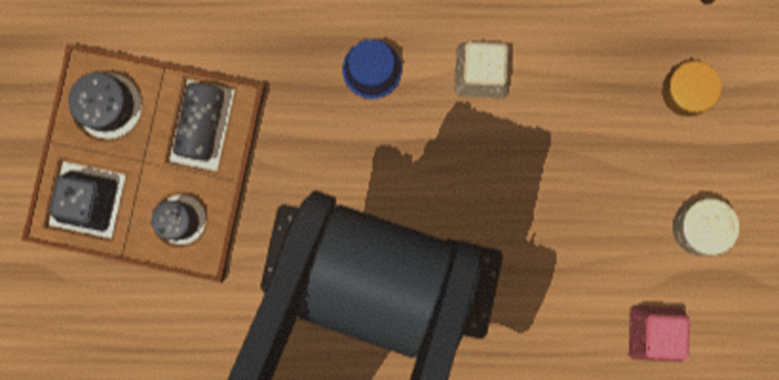

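View pics/scene_end.png

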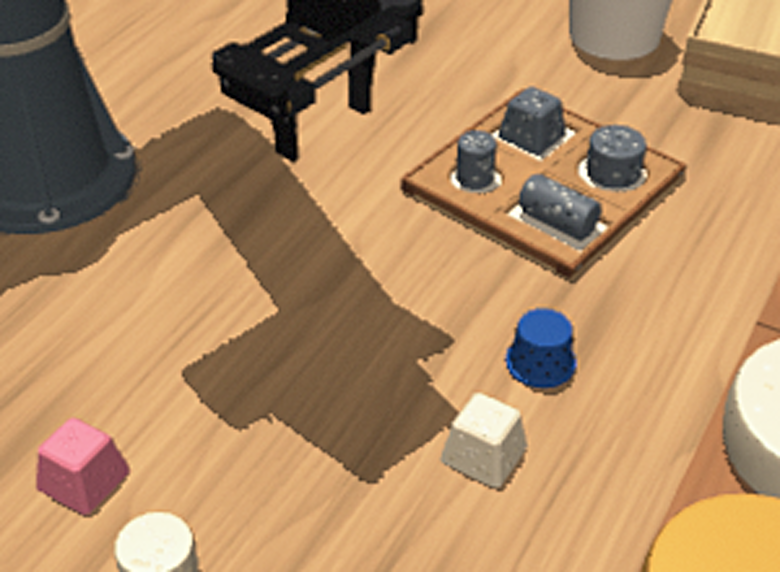

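The end pictures show all four ripe cheeses upright in their own recesses. In the top crop they are the drum (100,103), log (200,120), pyramid (82,198) and cork (178,220). Their tops are 10 mm higher than on the bench. The young drum (707,227) and young pyramid (485,65) have not moved. I let the arm settle, then hand in.

Emit:
servo_tool([
  [0,[0,0,0],0],
  [0,[0,0,0],0],
  [0,[0,0,0],0],
  [0,[0,0,0],0],
])

```text
time_s: 36.58
position: [0.3923, -0.0119, 0.2109]
tcp_rot: [[0.981, -0.196, -0.0], [-0.196, -0.981, 0.0], [-0.0, -0.0, -1.0]]
force: [-0.1, 0.6, 0.3]
opening: 1.002
```

```bash
python3 -c "
from rig import bot
s=bot.read_state();print(s['time_s'],s['position'],abs(s['qvel']).max());print(bot.hand_in())"
```

```text
36.575 [ 0.39230935 -0.01186531  0.2109494 ] 0.4310339511064831
the job is handed in; nothing more can be done
None
```

I packed the ripe drum, cork, log and pyramid, in that order, into their own inserts, and handed the job in at 36.6 s. Each one was lowered in 0.5–1 mm steps until it touched the recess floor at the expected height, with 2–6 N of contact force, before release.

**Last checks (top and scene cameras):**
- **Fit:** all four stand upright and centred within about 2 mm of their recess centres. Their tops are at about 56 mm (drum), 64 mm (cork), 52 mm (log, curved top) and 59 mm (pyramid), which fits sitting fully down.
- **Young cheeses:** both are still where they started, within measurement noise, and the robot was clear of everything at hand-in.

**Disagreements:**
- The wrist and top cameras differed by about 2.5 mm in x, and I allowed for that.
- The network mistook the young white pyramid for the ripe cork. It also offered the pink pyramid as a ripe one. I rejected both from the picture and located the cork from depth instead.

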